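Unfold the valve crank and select the open outlet

ROBOT

A 6-joint arm with a two-finger parallel gripper is mounted at the origin on a cart in front of the work surface, level with it; the furniture and walls round the work are solid. World frame = base frame: x ahead of the robot, y to its left, z up, the work surface at z = 0. Lengths are in m, angles in rad, forces in N, time in s.
With the tool pointing down it reaches from about 0.425 to 0.925 m from the base axis. Payload 12.5 kg.
Tool frame: the origin (TCP) lies midway between the tips of the shut fingers; the grasp point (between the pads) lies r.hold_point_z behind it (r.hold_point_z is the distance from the TCP to the grasp point, in m); z points along the fingers, y is the line along which they close (so a half turn about z gives the same grasp; the last joint's range is limited). The gripper opens to 85 mm and grips with 20 to 120 N. Pads are 22 mm wide; open, the fingers measure 114 mm over their backs; the gripper's body (76 mm by 85 mm) begins 54 mm behind the grasp point. The pads swing forward as they close: fully open they stand 13 mm farther back than shut.
Start: joints at [1.037, 0.491, 1.559, -0, 1.092, -0.106], TCP at [0.259, 0.569, 0.231] pointing down, gripper open.
Joint ranges: [-3.1, 3.1], [-0.84, 2.19], [0.05, 2.79], [-1.13, 4.28], [0.06, 2.93], [-2.69, 2.69]. Speed limits (rad/s): [2.22, 2.22, 2.79, 3.14, 3.14, 3.14].

INTERFACE

Orientations are given as a unit quaternion [w, x, y, z].
In Python, from plant import r gives the robot as it stands.
- The arm moves only by the tool jog_arm, never from a script. Its arguments are lists of equal length, an entry for each row: "dp": the shift along the tool's x, y, z in mm, a list of three; "rot": the turn, a rotation vector about the tool's x, y, z in degrees, a list of three. A call has 1 to 8 rows; each row is the pose to reach, as a shift and turn from the pose commanded when the call began, along the tool's axes at that moment; what a row does not reach only later rows make up. A row lasts 1/10 s, in which the tool goes at most 50 mm and 8.59 degrees, less where a joint would pass 70% of its speed; a pose out of reach is approached as far as the arm can. A call with a gripper value outside its range is refused whole. "fingers" is the gripper's target within -1 to 1 (fully open at 1, half-way at 0, shut at -1), set as the call begins (left out, the last holds). The fingers move at their own pace and stop on an object; the grip force is fixed at half the most. Time passes only in rows, so rows that repeat a pose let the fingers close. It gives the time, the measured TCP pose, the force, the opening and the grip force at its end, in the units of the state.
- r.state(): the state, without advancing time (a new reading comes with each control period).
- r.grab_frame(name): name is "scene" or "top"; returns a dict with "color" (400x640x3 uint8, red, green, blue), "depth" (400x640 float32, m along the optical axis (not along the pixel's ray), 0 where there is no reading), "fovy" (degrees; the focal length in pixels is half the picture's height over the tangent of half this angle, whatever the lens; pixels are square), "cx", "cy" (the principal point, pixels), "T" (4x4, takes a point from camera to world coordinates). Camera axes: x right, y up, looking along -z (the intrinsics and any distortion apply to the point x, -y, -z); pixel columns grow to the right and rows downward; lengths in m; the calibration is good to about 2 mm. A picture is of the moment at which its call begins.
- r.finish_job(): hands the job in; it is judged then, once.
The state is a dict: "time": time; "joints": joint angles; "dq": joint speeds; "joint_efforts": joint torques, N m; "tool_pos": TCP position; "eef_rot": TCP orientation; "wrist_force": force on the tool from outside, world axes, zero at the start; "moment": the same for the moment, N m; "finger_gap": finger opening in m; "finger_force": force on a finger pad.
Only numpy, scipy, OpenCV 4.12 (cv2) and the standard library are available. Lean on these libraries where they do the work, as an engineer would, in place of code of your own. Each camera call takes 0.05 s, during which the arm holds its last target. There are 200 camera calls.

TASK

Fold the selector valve's crank handle up to its upright working position, then crank it clockwise, seen from above, click by click until the crank arm points straight at the tall open hose nozzle and rests in that click. Leave the handle standing upright, let go of it, and do not disturb the things lying about.

Things in the scene. Friction and masses are not known exactly. Their poses are not given: they have to be found in the camera images.
- valve: six-way selector valve fixed to the desk: grey round housing, 140 mm diameter, flat top 50 mm high, on a flange 216 mm across, 14 mm high. Six upright ports stand on the flange at 60 degree steps, 92 mm from the axis: five short black-capped ones (to 38 mm) and the nozzle. Origin: centre of the underside, on the vertical crank axis. x axis: to port 0; port k is 60k degrees clockwise from above
- crank (a joint): turn of the crank about the vertical axis, rad, clockwise from above; 0 = arm at port 0, where it starts (within 0.06). Clicks every 1.047, one at each port; the nozzle is at 2.094, 3.142 or 4.189. End stops -0.35 and 5.6. A sprung detent pulls it into the nearest click; passing the hump between clicks takes about 3 to 5 N at the handle
- handle_fold (a joint): fold of the handle about the level hinge at the arm's outer end, rad: 0 = folded in, lying level above the arm and pointing to the crank axis and 12 mm beyond; 1.571 = upright against its stop (working position). Starts at 0 to 0.15. Stiff hinge: it stays where it is left (about 2 N at the handle moves it)
- crank_end (a point): centre of the handle's hinge pin near the outer end of the steel crank arm: 62 mm from the crank axis, 79 mm above the desk. The arm is a flat bar 16 mm wide with a blunt pointed nose, 78 mm long, its top 66 mm above the desk; two cheeks, 24 mm wide together, rise beside the pin to 89 mm
- handle_tip (a point): centre of the handle's free end, 74 mm from the hinge pin. The handle is a round black sleeve, 22 mm diameter, from 14 to 74 mm from the pin, spinning freely about its length. Folded, its centre line is 79 mm above the desk, with 29 mm clear down to the housing top beside the arm; upright, its tip is at 153 mm
- nozzle: the open outlet: upright ribbed steel hose nozzle, 20 mm in diameter, 50 mm tall, standing on the flange in port 2, 3 or 4 (varies), 92 mm from the crank axis; its tip is 64 mm above the desk. Origin: centre of its foot. Fixed
- tape_roll: roll of tape lying flat, 100 mm across, 25 mm high, to the right of the valve; leave alone. Origin: centre of the underside
- carton: small printed carton, 60x66x100 mm, upright behind the valve to the right; leave alone. Origin: centre of the underside
- pen: white pen 145 mm long lying to the left of the valve; leave alone. Origin: centre of the underside
- crank_aim (a point): point on the arm's line, 92 mm from the crank axis (14 mm beyond its nose) and 62 mm above the desk: straight over the middle of the port that the arm points at

How it is judged:
By the outcome, as a careful person would: the job done as asked, in the order asked, and still so for the second after the job is handed in, with the robot touching nothing.
It also fails if it takes over 42 s, if anything falls off the work surface, if the arm or the gripper's body presses on something with over 40 N, if the wrist force passes 120 N, or if a joint passes its speed limit or range.

## Working session

There is one attempt and no reset: what is moved stays moved. The work goes in short steps, Python scripts to look and compute and a tool call to move; the robot and the scene stay as the last step left them, time stands still between calls to the robot, and variables do not carry over. Pictures are saved under pics/ and viewed, at most 10 in all, crops included, and the job is handed in when it is done.

Besides the shell and the picture viewer there is one more tool, called after "Request:" by a JSON object that holds its "api" and its "payload". jog_arm: Moves the arm, as the interface text tells. Its arguments: {"type":"object","properties":{"dp":{"type":"array","items":{"type":"array","items":{"type":"number"}}},"rot":{"type":"array","items":{"type":"array","items":{"type":"number"}}},"fingers":{"type":"number"}},"required":["dp","rot"]}

```bash
mkdir -p pics; ls; cat > h.py <<'E'
import numpy as np, cv2
from plant import r
def grab(n):
    f=r.grab_frame(n); np.savez(f'/tmp/{n}.npz',**{k:np.asarray(v) for k,v in f.items()}); return f
def cloud(f):
    d=f['depth']; h,w=d.shape; F=h/2/np.tan(np.radians(float(f['fovy']))/2)
    u,v=np.meshgrid(np.arange(w),np.arange(h))
    k=f.get('dist',None) if isinstance(f,dict) else None
    P=np.stack([(u-f['cx'])/F*d,-(v-f['cy'])/F*d,-d],-1)
    return P@f['T'][:3,:3].T+f['T'][:3,3]
E
python3 - <<'E'
from h import *
print(r.state(), r.hold_point_z)
for n in('scene','top'):
    f=grab(n); print(n,[(k,v) for k,v in f.items() if k not in('color','depth')])
    cv2.imwrite(f'pics/{n}1.png',f['color'][...,::-1])
E
```

```text
pics
{'time': 0.0, 'joints': array([ 1.03737141e+00,  4.91566075e-01,  1.55948832e+00,  2.72745836e-05,
        1.09170954e+00, -1.05618631e-01]), 'dq': array([-0.00028624,  0.00023919,  0.00023298, -0.0018763 ,  0.00115399,
       -0.00039603]), 'joint_efforts': array([ 2.21702037e-03, -6.18456459e+01, -2.61600244e+01, -2.14867373e-05,
        3.99870696e-03, -1.76495064e-05]), 'tool_pos': array([0.25915596, 0.56846815, 0.23071031]), 'eef_rot': array([-1.95442493e-04,  2.12281810e-01,  9.77208315e-01, -5.52197077e-04]), 'wrist_force': array([-0.11847825,  0.14404982, -0.15608584]), 'moment': array([ 0.06038377, -0.02458394, -0.0238394 ]), 'finger_force': 0.0, 'finger_gap': 0.0854681681610136} 0.0187
scene [('fovy', 53.16321305144686), ('cx', 321.3441945307193), ('cy', 201.38023581166786), ('T', array([[ 0.51923673,  0.64088169, -0.56538825,  0.00530462],
       [-0.85458945,  0.3958341 , -0.33614319, -0.27736192],
       [ 0.00837193,  0.65771272,  0.75322233,  0.79433966],
       [ 0.        ,  0.        ,  0.        ,  1.        ]]))]
top [('fovy', 52.06694829150007), ('cx', 324.95248636891597), ('cy', 199.0742640981458), ('T', array([[-0.02274514,  0.99099083, -0.13198425,  0.45621182],
       [-0.99926298, -0.02661856, -0.0276576 ,  0.00800858],
       [-0.03092166,  0.1312579 ,  0.99086589,  1.07615016],
       [ 0.        ,  0.        ,  0.        ,  1.        ]]))]
```

View pics/scene1.png

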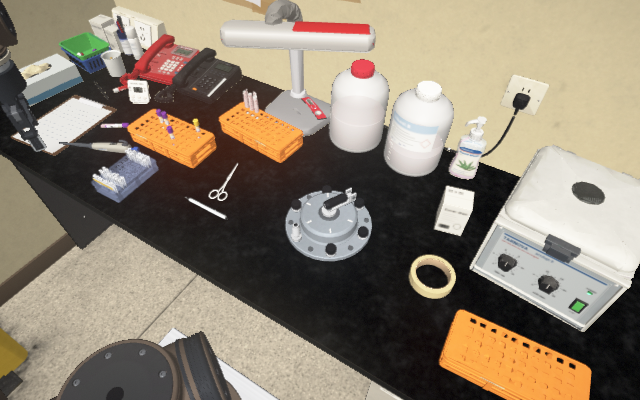

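View pics/top1.png

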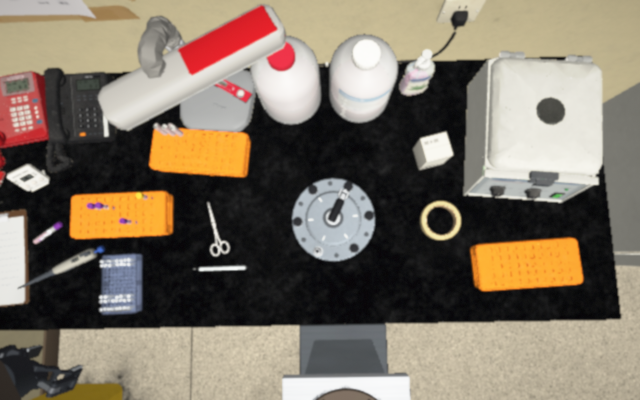

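The scene view shows the valve at about (328,222), with the crank arm running to (350,192) and the nozzle at about (296,232). In the top view the hub is at (333,219), the crank end at (347,186) and the nozzle at (318,252). Next I measure the cloud and enlarge crops.

```bash
python3 - <<'E'
from h import *
ims=[]
for n,(u0,v0) in(('top',(283,170)),('scene',(278,170))):
    f=dict(np.load(f'/tmp/{n}.npz')); P=cloud(f)
    b=dict(top=(280,390,165,275),scene=(270,385,160,270))[n]
    Q=P[b[2]:b[3],b[0]:b[1]].reshape(-1,3)
    np.save(f'/tmp/{n}Q.npy',Q)
    desk=np.abs(P[...,2])<.02
    print(n,'desk z',np.median(P[270:290,300:360,2]) if n=='top' else np.median(P[255:265,270:285,2]))
    for lo,hi in((.008,.022),(.045,.056),(.06,.1)):
        s=Q[(Q[:,2]>lo)&(Q[:,2]<hi)]
        (c,rad)=cv2.minEnclosingCircle(s[:,:2].astype(np.float32)) if len(s) else (0,0)
        print(lo,len(s),np.median(s[:,2]),'mec',c,rad,'min',s.min(0),'max',s.max(0))
    s=Q[Q[:,2]>.072]; m=s[:,:2].mean(0); w,V=np.linalg.eigh(np.cov(s[:,:2].T)); t=(s[:,:2]-m)@V[:,1]
    print('crank',len(s),m,V[:,1],t.min(),t.max())
    ims.append(cv2.resize(f['color'][v0:v0+100,u0:u0+100,::-1],None,fx=4,fy=4,interpolation=cv2.INTER_CUBIC))
cv2.imwrite('pics/crop1.png',np.hstack(ims))
E
```

```text
top desk z 0.00011233411066291499
0.008 2454 0.01432505148617691 mec (0.5445449948310852, 0.019594920799136162) 0.10775795578956604 min [ 0.43689266 -0.08637863  0.00868865] max [0.65148501 0.12550522 0.02194677]
0.045 1954 0.050022312276361336 mec (0.5308462381362915, 0.029049813747406006) 0.08430961519479752 min [ 0.45323692 -0.04833735  0.04500528] max [0.61379648 0.08840142 0.05594678]
0.06 394 0.08642002821157069 mec (0.5341362953186035, 0.022329360246658325) 0.08669178932905197 min [ 0.45569862 -0.02110731  0.06004474] max [0.6125739  0.06630026 0.09529972]
crank 352 [0.55044944 0.00685204] [-0.99592746  0.09015814] -0.06211069535978374 0.09395810989740871
scene desk z 0.0005418911503190516
0.008 1857 0.014641790186156634 mec (0.5795497894287109, 0.09171196073293686) 0.18780085444450378 min [ 0.43480299 -0.08660402  0.00805531] max [0.67128916 0.25834237 0.02195152]
0.045 1615 0.0502439643858924 mec (0.5264849662780762, 0.024631960317492485) 0.08483722805976868 min [ 0.45197409 -0.0481982   0.04502707] max [0.60770707 0.09018421 0.05597955]
0.06 484 0.08230862059036098 mec (0.5285430550575256, 0.02303987741470337) 0.08504766970872879 min [ 0.45465762 -0.02006433  0.06001525] max [0.60921966 0.06838936 0.09422955]
crank 337 [ 0.50620761 -0.02415201] [-0.8954442  -0.44517376] -0.10364395786370376 0.561253083027864
```

View pics/crop1.png

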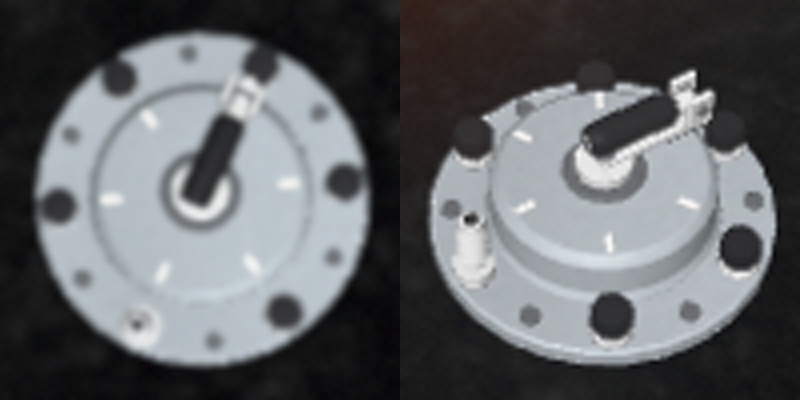

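The nozzle is the port opposite the arm, port 3 (3.142). I'll take precise fits next.

```bash
python3 - <<'E'
from h import *
for n in('top','scene'):
    Q=np.load(f'/tmp/{n}Q.npy'); 
    s=Q[(np.abs(Q[:,2]-.0145)<.004)]; 
    c=np.array([.5445,.0196])
    s=s[np.hypot(*(s[:,:2]-c).T)<.12]
    h=Q[(np.abs(Q[:,2]-.05)<.002)&(np.hypot(*(Q[:,:2]-c).T)<.08)]
    for a,R in((s,.108),(h,.07)):
        cc,rr=cv2.minEnclosingCircle(a[:,:2].astype(np.float32)); print(n,'circle',cc,rr,'expected',R)
    rel=Q[:,:2]-c; d=np.hypot(*rel.T)
    # nozzle
    z=Q[(Q[:,2]>.045)&(d>.08)&(d<.106)]; a=np.degrees(np.arctan2(z[:,1]-c[1],z[:,0]-c[0]))
    k=np.abs((a-155+180)%360-180)<25
    z=z[k]; print('nozzle',len(z),z.mean(0),z[:,2].max())
    k=(Q[:,2]>.07)&(d<.095)&(Q[:,2]<.1)
    s=Q[k]; rl=s[:,:2]-c
    m=rl.mean(0); w,V=np.linalg.eigh(np.cov(rl.T)); v=V[:,1]*np.sign(V[0,1]); t=rl@v
    print('crank dir deg',np.degrees(np.arctan2(v[1],v[0])),'radial',t.min(),t.max(),'mean',m, 'offset',m@[-v[1],v[0]],'z by t',[(round(x,3),round(float(np.median(s[np.abs(t-x)<.006][:,2])),4)) for x in (0,.02,.04,.06)], 'w',np.ptp(rl@[-v[1],v[0]]))
E
```

```text
top circle (0.5445449948310852, 0.019594920799136162) 0.10775795578956604 expected 0.108
top circle (0.5434669256210327, 0.019406508654356003) 0.06842996180057526 expected 0.07
nozzle 49 [0.46225254 0.05999954 0.05971839] 0.06747567464687099
crank dir deg -26.26570998299763 radial -0.011497325076089679 0.07170859325710711 mean [ 0.02570372 -0.0129904 ] offset -0.00027437220236611014 z by t [(0, 0.0904), (0.02, 0.0896), (0.04, 0.0892), (0.06, 0.0851)] w 0.027685424188084125
scene circle (0.5430271029472351, 0.02119843102991581) 0.10876021534204483 expected 0.108
scene circle (0.5412147641181946, 0.020414764061570168) 0.06837721168994904 expected 0.07
nozzle 68 [0.45795335 0.0600533  0.05757052] 0.06702649879328582
crank dir deg -26.184699298722425 radial -0.014575018801038333 0.0689624017114645 mean [ 0.02190399 -0.01369072] offset -0.002620238077545174 z by t [(0, 0.0892), (0.02, 0.0886), (0.04, 0.0879), (0.06, 0.0853)] w 0.025654218770487854
```

```bash
cat >> h.py <<'E'
from scipy.spatial.transform import Rotation as Ro
C=np.array([.543,.020]); TH=np.radians(-26.2)
def goal(p,yaw):   # tool down, x axis at yaw (deg): dp mm, rot deg in tool axes
    s=r.state(); q=s['eef_rot']; R=Ro.from_quat([q[1],q[2],q[3],q[0]])
    y=np.radians(yaw); G=Ro.from_matrix(np.array([[np.cos(y),np.sin(y),0],[np.sin(y),-np.cos(y),0],[0,0,-1]]))
    print('dp',np.round(R.inv().apply(np.array(p)-s['tool_pos'])*1000,1),'rot',np.round((R.inv()*G).as_rotvec(degrees=True),2))
def brief():
    s=r.state(); print(s['time'],s['tool_pos'].round(4),s['wrist_force'].round(1),s['finger_gap'],s['finger_force'],s['joints'].round(2))
E
python3 - <<'E'
from h import *
u=np.array([np.cos(TH),np.sin(TH)]); p=C+.027*u
print(p); goal([*p,.15],153.8)
E
```

```text
[0.56722598 0.00807934]
dp [-512.8 -382.1   81.1] rot [-0.06 -0.    1.69]
```

Request:
{"api": "jog_arm", "payload": {"dp": [[-20, -15, 0], [-55, -41, 0], [-92, -69, 0], [-130, -97, 0], [-168, -125, 0], [-206, -153, 0], [-244, -182, 0], [-282, -210, 0]], "rot": [[0, 0, 0], [0, 0, 0.5], [0, 0, 1], [0, 0, 1.7], [0, 0, 1.7], [0, 0, 1.7], [0, 0, 1.7], [0, 0, 1.7]], "fingers": 0.2}}

```text
time: 0.9
tool_pos: [0.4292, 0.2588, 0.2312]
eef_rot: [-0.0, 0.227, 0.974, -0.0]
wrist_force: [0.1, 1.0, 0.3]
finger_gap: 0.0512
finger_force: 0.0
```

```bash
python3 - <<'E'
from h import *
brief(); goal([.5672,.0081,.15],153.8)
E
```

```text
0.9 [0.4292 0.2588 0.2312] [0.1 1.  0.3] 0.05121804936815806 0.0 [ 0.41  0.32  1.86  0.    0.97 -0.7 ]
dp [-234.5 -164.    81.2] rot [-0.   -0.01 -0.  ]
```

Request:
{"api": "jog_arm", "payload": {"dp": [[-38, -27, 5], [-76, -54, 15], [-114, -81, 30], [-152, -108, 45], [-190, -134, 60], [-218, -153, 72], [-232, -163, 80], [-232, -163, 80]], "rot": [[0, 0, 0], [0, 0, 0], [0, 0, 0], [0, 0, 0], [0, 0, 0], [0, 0, 0], [0, 0, 0], [0, 0, 0]]}}

```text
time: 1.7
tool_pos: [0.565, 0.0105, 0.1499]
eef_rot: [-0.001, 0.228, 0.974, -0.0]
wrist_force: [-0.9, 0.1, 0.7]
finger_gap: 0.0517
finger_force: 0.0
```

```bash
python3 - <<'E'
from h import *
brief(); goal([.5672,.0081,.062],153.8)
E
```

```text
1.7 [0.565  0.0105 0.1499] [-0.9  0.1  0.7] 0.05167440251287259 0.0 [-0.1   0.5   1.79  0.    0.85 -1.21]
dp [-3.2 -1.1 87.9] rot [-0.04 -0.1  -0.15]
```

Request:
{"api": "jog_arm", "payload": {"dp": [[-3, -1, 25], [-3, -1, 50], [-3, -1, 72], [-3, -1, 86], [-3, -1, 88], [-3, -1, 88]], "rot": [[0, 0, 0], [0, 0, 0], [0, 0, 0], [0, 0, 0], [0, 0, 0], [0, 0, 0]]}}

```text
time: 2.3
tool_pos: [0.5672, 0.0103, 0.0638]
eef_rot: [0.0, 0.226, 0.974, 0.0]
wrist_force: [0.7, 1.1, 1.6]
finger_gap: 0.0513
finger_force: 0.0
```

```bash
python3 - <<'E'
from h import *
brief(); f=grab('top'); g=grab('scene')
cv2.imwrite('pics/d1.png',np.hstack([cv2.resize(a[170:270,u:u+100,::-1],None,fx=4,fy=4,interpolation=cv2.INTER_CUBIC) for a,u in((f['color'],283),(g['color'],278))]))
E
```

```text
2.3 [0.5672 0.0103 0.0638] [0.7 1.1 1.6] 0.051315303060820064 0.0 [-0.1   0.63  1.85  0.    0.66 -1.21]
```

View pics/d1.png

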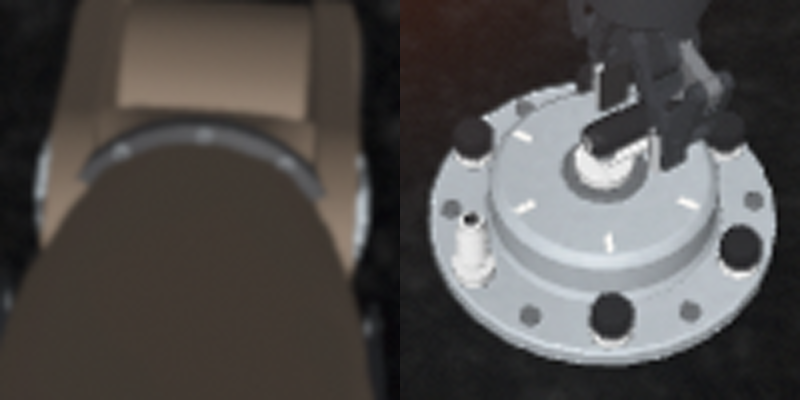

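The fingers straddle the handle, at about (650,110) in the right crop. Now I close them.

Request:
{"api": "jog_arm", "payload": {"dp": [[-1, -1, 1], [-1, -1, 1], [-1, -1, 1], [-1, -1, 1], [-1, -1, 1], [-1, -1, 1], [-1, -1, 1]], "rot": [[0, 0, 0], [0, 0, 0], [0, 0, 0], [0, 0, 0], [0, 0, 0], [0, 0, 0], [0, 0, 0]], "fingers": -1}}

```text
time: 3.1
tool_pos: [0.568, 0.0085, 0.0626]
eef_rot: [0.0, 0.227, 0.974, 0.0]
wrist_force: [2.4, 4.5, 4.9]
finger_gap: 0.0201
finger_force: 58.7
```

```bash
python3 - <<'E'
from h import *
brief(); s=r.state(); g=s['tool_pos'][:2]-C; u=np.array([np.cos(TH),np.sin(TH)])
L=62-1000*g@u; print('lever',L,'off',1000*g@[-u[1],u[0]],'grip z',s['tool_pos'][2]+.0187)
for k in range(1,17):
    a=np.radians(90*k/16); print(k,round(90*k/16),np.round([L*(np.cos(a)-1),-L*np.sin(a)],1))
E
```

```text
3.1 [0.568  0.0085 0.0626] [2.4 4.5 4.9] 0.020096559087726264 58.69558095932007 [-0.1   0.63  1.85  0.    0.66 -1.22]
lever 34.52866792829641 off 0.683764836619515 grip z 0.08125649974394894
1 6 [-0.2 -3.4]
2 11 [-0.7 -6.7]
3 17 [ -1.5 -10. ]
4 22 [ -2.6 -13.2]
5 28 [ -4.1 -16.3]
6 34 [ -5.8 -19.2]
7 39 [ -7.8 -21.9]
8 45 [-10.1 -24.4]
9 51 [-12.6 -26.7]
10 56 [-15.3 -28.7]
11 62 [-18.3 -30.5]
12 68 [-21.3 -31.9]
13 73 [-24.5 -33. ]
14 79 [-27.8 -33.9]
15 84 [-31.1 -34.4]
16 90 [-34.5 -34.5]
```

Request:
{"api": "jog_arm", "payload": {"dp": [[0, 0, -3.4], [-0.7, 0, -6.7], [-1.5, 0, -10], [-2.6, 0, -13.2], [-4.1, 0, -16.3], [-5.8, 0, -19.2], [-7.8, 0, -21.9], [-10.1, 0, -24.4]], "rot": [[0, 0, 0], [0, 0, 0], [0, 0, 0], [0, 0, 0], [0, 0, 0], [0, 0, 0], [0, 0, 0], [0, 0, 0]]}}

```text
time: 3.9
tool_pos: [0.5743, 0.0049, 0.0845]
eef_rot: [-0.004, 0.227, 0.974, 0.0]
wrist_force: [-1.7, 10.0, -15.0]
finger_gap: 0.0197
finger_force: 59.1
```

```bash
python3 - <<'E'
from h import *
brief(); g=grab('scene')
cv2.imwrite('pics/d2.png',cv2.resize(g['color'][150:270,270:390,::-1],None,fx=4,fy=4,interpolation=cv2.INTER_CUBIC))
E
```

```text
3.9 [0.5743 0.0049 0.0845] [ -1.7  10.  -15. ] 0.019701792895787523 59.14468199014664 [-0.11  0.61  1.82  0.    0.72 -1.22]
```

View pics/d2.png

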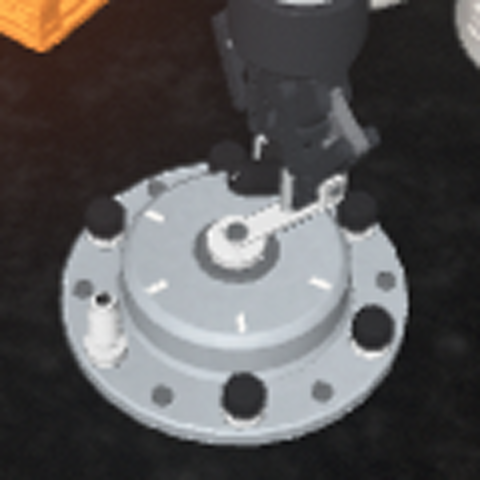

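The handle has lifted off the arm, and its tip shows at about (245,180). I'll do the second half of the arc now.

Request:
{"api": "jog_arm", "payload": {"dp": [[-2.5, 0, -2.3], [-5.2, 0, -4.3], [-8.2, 0, -6.1], [-11.2, 0, -7.5], [-14.4, 0, -8.6], [-17.7, 0, -9.5], [-21, 0, -10], [-24.5, 0, -10]], "rot": [[0, 0, 0], [0, 0, 0], [0, 0, 0], [0, 0, 0], [0, 0, 0], [0, 0, 0], [0, 0, 0], [0, 0, 0]]}}

```text
time: 4.75
tool_pos: [0.5943, -0.005, 0.0956]
eef_rot: [-0.006, 0.227, 0.974, 0.0]
wrist_force: [-14.6, 13.8, 11.7]
finger_gap: 0.0195
finger_force: 58.2
```

```bash
python3 - <<'E'
from h import *
brief(); g=grab('scene')
cv2.imwrite('pics/d3.png',cv2.resize(g['color'][130:270,270:410,::-1],None,fx=4,fy=4,interpolation=cv2.INTER_CUBIC))
E
```

```text
4.75 [ 0.5943 -0.005   0.0956] [-14.6  13.8  11.7] 0.019463863067205055 58.170190528035164 [-0.12  0.61  1.76  0.    0.78 -1.24]
```

View pics/d3.png

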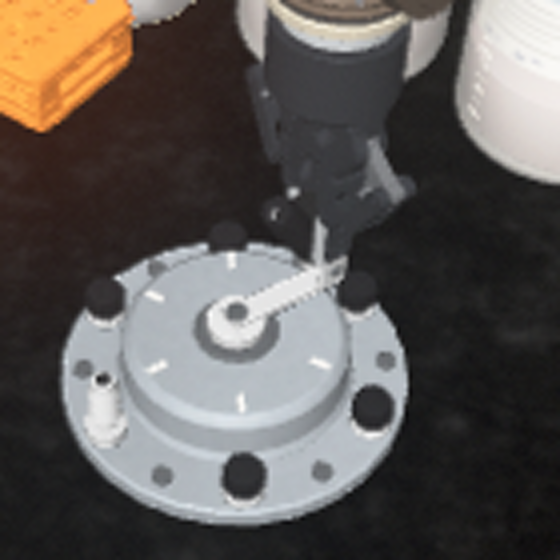

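The grip point is about 5 mm short of upright, so I push further out.

Request:
{"api": "jog_arm", "payload": {"dp": [[-2, 0, 0], [-4, 0, 0], [-6, 0, 0], [-7, 0, 0], [-7, 0, 0]], "rot": [[0, 0, 0], [0, 0, 0], [0, 0, 0], [0, 0, 0], [0, 0, 0]]}}

```text
time: 5.3
tool_pos: [0.6019, -0.0087, 0.0964]
eef_rot: [-0.004, 0.227, 0.974, 0.0]
wrist_force: [-12.0, 10.2, 11.7]
finger_gap: 0.0186
finger_force: 58.1
```

Request:
{"api": "jog_arm", "payload": {"dp": [[0, 0, 0], [0, 0, 0], [0, 0, 0], [0, 0, 0]], "rot": [[0, 0, 0], [0, 0, 0], [0, 0, 0], [0, 0, 0]], "fingers": -0.3}}

```text
time: 5.7
tool_pos: [0.6049, -0.0103, 0.0965]
eef_rot: [-0.0, 0.227, 0.974, -0.0]
wrist_force: [-0.5, 1.0, 0.9]
finger_gap: 0.0298
finger_force: 0.0
```

```bash
python3 - <<'E'
from h import *
brief(); s=r.state(); u=np.array([np.cos(TH),np.sin(TH)]); g=s['tool_pos'][:2]-C; print(g@u, g@[-u[1],u[0]])
E
```

```text
5.7 [ 0.6049 -0.0103  0.0965] [-0.5  1.   0.9] 0.029786261580976435 0.0 [-0.13  0.62  1.74 -0.    0.78 -1.24]
0.06895766268020286 0.00017260520776199093
```

Request:
{"api": "jog_arm", "payload": {"dp": [[0, 0, -20], [0, 0, -50], [0, 0, -85], [0, 0, -110], [0, 0, -120], [0, 0, -120]], "rot": [[0, 0, 0], [0, 0, 0], [0, 0, 0], [0, 0, 0], [0, 0, 0], [0, 0, 0]]}}

```text
time: 6.3
tool_pos: [0.6052, -0.0101, 0.2175]
eef_rot: [0.001, 0.227, 0.974, 0.0]
wrist_force: [-1.1, 0.2, -0.3]
finger_gap: 0.0297
finger_force: 0.0
```

```bash
cat >> h.py <<'E'
def look(name,th):
    g=grab('scene'); P=cloud(g); b=P[130:270,270:410].reshape(-1,3)
    cv2.imwrite(f'pics/{name}.png',cv2.resize(g['color'][130:270,270:410,::-1],None,fx=4,fy=4,interpolation=cv2.INTER_CUBIC))
    u=np.array([np.cos(th),np.sin(th)]); v=np.array([-u[1],u[0]])
    rel=b[:,:2]-C; k=(np.abs(rel@u-.062)<.05)&(np.abs(rel@v)<.03)
    for z in np.arange(.085,.17,.01):
        m=k&(np.abs(b[:,2]-z)<.005); print(round(z,3),m.sum(),*( [np.round([(rel[m]@w).mean()*1000,(rel[m]@w).min()*1000,(rel[m]@w).max()*1000],1) for w in(u,v)] if m.any() else []))
    k=(np.hypot(*rel.T)<.08)&(b[:,2]>.06)&(b[:,2]<.072); s=rel[k]; s=s[np.hypot(*s.T)>.02]
    if len(s): print('arm deg',np.degrees(np.arctan2(*s.mean(0)[::-1])),len(s))
E
python3 - <<'E'
from h import *
brief(); look('d4',TH)
E
```

```text
6.3 [ 0.6052 -0.0101  0.2175] [-1.1  0.2 -0.3] 0.029721888622523777 0.0 [-0.13  0.48  1.63  0.    1.04 -1.24]
0.085 32 [59.8 52.3 69.8] [ -8.7 -13.9  -0.1]
0.095 10 [49.4 43.8 59. ] [-4.7 -8.7  1.8]
0.105 22 [50.1 39.9 63.4] [ -6.9 -10.4  -0.1]
0.115 20 [46.3 37.2 58.8] [ -6.6 -10.4   1.6]
0.125 27 [42.7 33.9 55.7] [ -6.2 -10.5   2.5]
0.135 24 [39.5 30.6 53.1] [-5.6 -9.8  5.3]
0.145 54 [36.4 27.7 49.3] [ -2.  -10.1  10.4]
0.155 13 [40.8 35.2 45.3] [ 0.8 -7.6  8.2]
0.165 0
arm deg -26.57843318327621 110
```

View pics/d4.png

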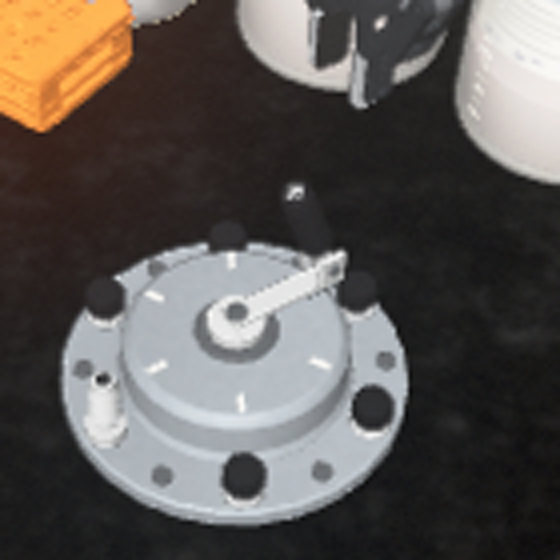

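The handle leans inward by about 20°; its tip is at (295,190) in the crop, radius about 41 mm instead of 62. I'll push it from inside with the fingers shut.

Request:
{"api": "jog_arm", "payload": {"dp": [[20, 0, 0], [45, 0, 0], [61, 0, 0], [61, 0, 30], [61, 0, 60], [61, 0, 85], [61, 0, 92], [61, 0, 92]], "rot": [[0, 0, 0], [0, 0, 0], [0, 0, 0], [0, 0, 0], [0, 0, 0], [0, 0, 0], [0, 0, 0], [0, 0, 0]], "fingers": -1}}

```text
time: 7.15
tool_pos: [0.5495, 0.0169, 0.1231]
eef_rot: [-0.002, 0.227, 0.974, -0.0]
wrist_force: [1.5, 0.4, -0.2]
finger_gap: -0.0003
finger_force: 0.0
```

Request:
{"api": "jog_arm", "payload": {"dp": [[-4, 0, 0], [-10, 0, 0], [-15, 0, 0], [-19, 0, 0], [-23, 0, 0], [-26, 0, 0], [-29, 0, 0], [-30, 0, 0]], "rot": [[0, 0, 0], [0, 0, 0], [0, 0, 0], [0, 0, 0], [0, 0, 0], [0, 0, 0], [0, 0, 0], [0, 0, 0]]}}

```text
time: 7.95
tool_pos: [0.5774, 0.0036, 0.1247]
eef_rot: [0.0, 0.227, 0.974, 0.0]
wrist_force: [-2.0, 0.9, 1.2]
finger_gap: 0.0002
finger_force: 0.7
```

```bash
python3 - <<'E'
from h import *
brief(); s=r.state(); u=np.array([np.cos(TH),np.sin(TH)]); g=s['tool_pos'][:2]-C; print(g@u, g@[-u[1],u[0]])
E
```

```text
7.95 [0.5774 0.0036 0.1247] [-2.   0.9  1.2] 0.00015247043017104628 0.6713187431478218 [-0.11  0.55  1.79  0.    0.8  -1.22]
0.038093118170268433 0.0004436043566587843
```

Pushing on in small steps until the stop is felt.

Request:
{"api": "jog_arm", "payload": {"dp": [[-1, 0, 0], [-2, 0, 0], [-3, 0, 0], [-3, 0, 0]], "rot": [[0, 0, 0], [0, 0, 0], [0, 0, 0], [0, 0, 0]]}}

```text
time: 8.35
tool_pos: [0.5799, 0.0023, 0.1247]
eef_rot: [0.0, 0.227, 0.974, 0.0]
wrist_force: [-1.5, 0.4, 0.5]
finger_gap: -0.0
finger_force: 0.4
```

Request:
{"api": "jog_arm", "payload": {"dp": [[-1, 0, 0], [-2, 0, 0], [-2, 0, 0], [-2, 0, 0]], "rot": [[0, 0, 0], [0, 0, 0], [0, 0, 0], [0, 0, 0]]}}

```text
time: 8.75
tool_pos: [0.5814, 0.0016, 0.1247]
eef_rot: [-0.0, 0.227, 0.974, 0.0]
wrist_force: [-1.4, 2.0, 2.0]
finger_gap: -0.0003
finger_force: 1.7
```

Request:
{"api": "jog_arm", "payload": {"dp": [[-1, 0, 0], [-2, 0, 0], [-2, 0, 0], [-2, 0, 0]], "rot": [[0, 0, 0], [0, 0, 0], [0, 0, 0], [0, 0, 0]]}}

```text
time: 9.15
tool_pos: [0.5823, 0.0011, 0.1247]
eef_rot: [-0.001, 0.227, 0.974, 0.0]
wrist_force: [-8.2, 4.3, 6.4]
finger_gap: 0.0
finger_force: 4.8
```

Request:
{"api": "jog_arm", "payload": {"dp": [[-1, 0, 0], [-2, 0, 0], [-2, 0, 0], [-2, 0, 0]], "rot": [[0, 0, 0], [0, 0, 0], [0, 0, 0], [0, 0, 0]]}}

```text
time: 9.55
tool_pos: [0.583, 0.0007, 0.1247]
eef_rot: [-0.003, 0.227, 0.974, 0.0]
wrist_force: [-13.9, 6.4, 10.6]
finger_gap: -0.0003
finger_force: 7.9
```

```bash
python3 - <<'E'
from h import *
brief(); look('d5',TH)
E
```

```text
9.55 [0.583  0.0007 0.1247] [-13.9   6.4  10.6] -0.00030229358149379455 7.885054503567517 [-0.11  0.56  1.77  0.    0.82 -1.23]
0.085 44 [59.  52.3 69.3] [ -4.3 -13.3  11.3]
0.095 12 [57.8 52.5 68.5] [ -3.2 -10.6   9.3]
0.105 28 [57.1 51.4 66.3] [-4.4 -9.3  7.3]
0.115 22 [57.  51.7 70.5] [ -5.5 -10.4   1.2]
0.125 20 [55.8 32.7 68.6] [ -7.4 -10.   -4.6]
0.135 49 [45.4 30.6 70.2] [ -6.7 -13.2   7.4]
0.145 38 [38.7 30.5 65.6] [ -5.9 -14.   14.3]
0.155 29 [34.2 30.8 42.5] [ -4.  -13.7  13.8]
0.165 22 [32.6 29.5 36.2] [ -1.4 -13.5  22.7]
arm deg -26.277264182861636 110
```

The stop is reached: the force rises stiffly and the inner face is at about 52 mm at every height. Next I go up, over and down around the handle.

Request:
{"api": "jog_arm", "payload": {"dp": [[6, 0, 0], [6, 0, -25], [6, 0, -65], [6, 0, -65], [-8, 0, -65], [-15, 0, -65], [-15, 0, -65], [-15, 0, -65]], "rot": [[0, 0, 0], [0, 0, 0], [0, 0, 0], [0, 0, 0], [0, 0, 0], [0, 0, 0], [0, 0, 0], [0, 0, 0]], "fingers": -0.2}}

```text
time: 10.4
tool_pos: [0.5984, -0.0069, 0.189]
eef_rot: [-0.0, 0.227, 0.974, -0.0]
wrist_force: [0.2, 0.3, 0.5]
finger_gap: 0.0342
finger_force: 0.0
```

Request:
{"api": "jog_arm", "payload": {"dp": [[0, 0, 20], [0, 0, 40], [0, 0, 60], [0, 0, 76], [0, 0, 84], [0, 0, 84], [0, 0, 84]], "rot": [[0, 0, 0], [0, 0, 0], [0, 0, 0], [0, 0, 0], [0, 0, 0], [0, 0, 0], [0, 0, 0]]}}

```text
time: 11.1
tool_pos: [0.5988, -0.0069, 0.1062]
eef_rot: [0.0, 0.227, 0.974, 0.0]
wrist_force: [-0.8, -0.7, 0.3]
finger_gap: 0.0346
finger_force: 0.0
```

Request:
{"api": "jog_arm", "payload": {"dp": [[0, 0, 0], [0, 0, 0], [0, 0, 0]], "rot": [[0, 0, 0], [0, 0, 0], [0, 0, 0]], "fingers": -0.4}}

```text
time: 11.4
tool_pos: [0.5988, -0.0069, 0.1062]
eef_rot: [0.0, 0.227, 0.974, 0.0]
wrist_force: [0.9, 0.2, -1.5]
finger_gap: 0.0254
finger_force: 0.0
```

```bash
python3 - <<'E'
from h import *
brief(); s=r.state(); u=np.array([np.cos(TH),np.sin(TH)]); g=s['tool_pos'][:2]-C; print(g@u, g@[-u[1],u[0]]); look('d6',TH)
for k in range(1,9):
    a=np.radians(7.5*k); print(7.5*k,np.round([62*(1-np.cos(a)),-62*np.sin(a)],1))
E
```

```text
11.4 [ 0.5988 -0.0069  0.1062] [ 0.9  0.2 -1.5] 0.025446313975799207 0.0 [-0.12  0.6   1.75  0.    0.79 -1.24]
0.06194263997713527 0.0004765588063742436
0.085 39 [59.3 51.8 70.1] [ -4.2 -12.7  11.8]
0.095 10 [55.5 51.8 60.1] [-3.4 -9.6  5.4]
0.105 14 [52.7 50.1 55.8] [  1.6 -18.   14.8]
0.115 47 [53.3 47.3 67. ] [ -2.9 -25.7  19.9]
0.125 51 [53.7 47.8 66.3] [ -8.7 -26.5  19. ]
0.135 50 [52.  47.3 60.4] [ -4.6 -25.6  19.8]
0.145 48 [52.3 47.6 63.4] [  4.2 -25.6  28.3]
0.155 73 [54.5 45.3 68.3] [ -2.3 -28.1  25.9]
0.165 29 [52.5 46.6 68.4] [ -8.8 -28.3  22.7]
arm deg -26.14252231583529 108
7.5 [ 0.5 -8.1]
15.0 [  2.1 -16. ]
22.5 [  4.7 -23.7]
30.0 [  8.3 -31. ]
37.5 [ 12.8 -37.7]
45.0 [ 18.2 -43.8]
52.5 [ 24.3 -49.2]
60.0 [ 31.  -53.7]
```

View pics/d6.png

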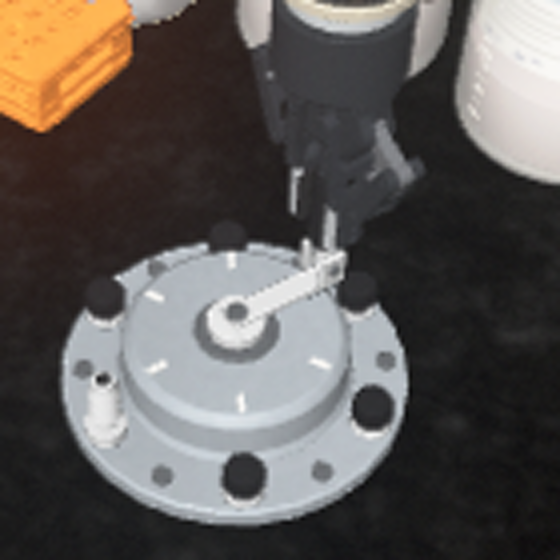

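The fingers are caged around the upright handle, pads near (315,220) in the crop and the arm still at -26°. First click.

Request:
{"api": "jog_arm", "payload": {"dp": [[0.5, -8.1, 0], [2.1, -16, 0], [4.7, -23.7, 0], [8.3, -31, 0], [12.8, -37.7, 0], [18.2, -43.8, 0], [24.3, -49.2, 0], [31, -53.7, 0]], "rot": [[0, 0, 7.5], [0, 0, 15], [0, 0, 22.5], [0, 0, 30], [0, 0, 37.5], [0, 0, 45], [0, 0, 52.5], [0, 0, 60]]}}

```text
time: 12.25
tool_pos: [0.5469, -0.0416, 0.1059]
eef_rot: [0.0, 0.685, 0.728, 0.0]
wrist_force: [3.2, 1.3, 0.8]
finger_gap: 0.0256
finger_force: 1.6
```

Request:
{"api": "jog_arm", "payload": {"dp": [[0, 0, 0], [0, 0, 0], [0, 0, 0]], "rot": [[0, 0, 0], [0, 0, 0], [0, 0, 0]]}}

```text
time: 12.55
tool_pos: [0.5473, -0.0413, 0.1057]
eef_rot: [-0.0, 0.682, 0.731, -0.0]
wrist_force: [0.7, -0.3, 0.8]
finger_gap: 0.0254
finger_force: 0.1
```

```bash
python3 - <<'E'
from h import *
brief(); t=TH-np.radians(60); s=r.state(); u=np.array([np.cos(t),np.sin(t)]); g=s['tool_pos'][:2]-C; print(g@u, g@[-u[1],u[0]]); look('d7',t)
E
```

```text
12.55 [ 0.5473 -0.0413  0.1057] [ 0.7 -0.3  0.8] 0.025417421091777862 0.1053030788898468 [-0.2   0.55  1.87  0.    0.72 -0.26]
0.061495459128654596 0.00024181140622197856
0.085 36 [62.  52.4 69.2] [ -7.3 -13.6  10.4]
0.095 8 [63.9 56.  69.2] [ -8.6 -12.8  -3.7]
0.105 11 [69.4 66.2 71. ] [ -5.6 -21.8  11.7]
0.115 32 [67.  53.4 71.1] [-10.  -28.1  17. ]
0.125 40 [64.4 53.2 71. ] [-17.9 -29.5  15.2]
0.135 29 [68.1 53.3 71.3] [ -8.7 -28.6  18.3]
0.145 21 [69.1 57.1 72.5] [ -0.6 -26.2  18.8]
0.155 26 [70.3 62.2 73.3] [ -6.8 -28.5  21.9]
0.165 13 [70.5 68.4 72.2] [-16.7 -26.8  12.2]
arm deg -88.64099414211223 117
```

First click passed. Second:

Request:
{"api": "jog_arm", "payload": {"dp": [[0.5, -8.1, 0], [2.1, -16, 0], [4.7, -23.7, 0], [8.3, -31, 0], [12.8, -37.7, 0], [18.2, -43.8, 0], [24.3, -49.2, 0], [31, -53.7, 0]], "rot": [[0, 0, 7.5], [0, 0, 15], [0, 0, 22.5], [0, 0, 30], [0, 0, 37.5], [0, 0, 45], [0, 0, 52.5], [0, 0, 60]]}}

```text
time: 13.4
tool_pos: [0.4913, -0.0138, 0.1056]
eef_rot: [-0.0, 0.957, 0.289, -0.0]
wrist_force: [-0.8, 0.6, -0.1]
finger_gap: 0.0256
finger_force: 0.0
```

Request:
{"api": "jog_arm", "payload": {"dp": [[0, 0, 0], [0, 0, 0], [0, 0, 0]], "rot": [[0, 0, 0], [0, 0, 0], [0, 0, 0]]}}

```text
time: 13.7
tool_pos: [0.4918, -0.0142, 0.1057]
eef_rot: [-0.0, 0.956, 0.292, 0.0]
wrist_force: [0.2, 0.2, 0.3]
finger_gap: 0.0258
finger_force: 0.0
```

```bash
python3 - <<'E'
from h import *
brief(); t=TH-np.radians(120); s=r.state(); u=np.array([np.cos(t),np.sin(t)]); g=s['tool_pos'][:2]-C; print(g@u, g@[-u[1],u[0]]); look('d8',t)
E
```

```text
13.7 [ 0.4918 -0.0142  0.1057] [0.2 0.2 0.3] 0.02579136008587185 0.0 [-0.16  0.49  2.01  0.    0.65  0.81]
0.06159904667214662 -8.241767511103087e-05
0.085 49 [65.4 54.5 71.2] [ -2.1 -13.7  11.1]
0.095 9 [65.7 59.9 70.1] [ -3.4 -11.6   8.6]
0.105 31 [68.  58.8 72.2] [ -1.  -11.7  10.5]
0.115 58 [69.6 56.2 74.9] [ -2.5 -27.6  22.7]
0.125 67 [69.7 59.3 74. ] [ -3.2 -27.6  22.4]
0.135 68 [69.9 58.3 74.5] [ -1.8 -27.6  23.9]
0.145 75 [69.2 54.6 75.7] [  0.5 -29.8  29.7]
0.155 116 [67.  52.5 76.3] [ -0.4 -29.8  29.9]
0.165 39 [67.7 52.5 77.7] [ -0.3 -29.8  29.8]
arm deg -147.23128843244177 54
```

Third click:

Request:
{"api": "jog_arm", "payload": {"dp": [[0.5, -8.1, 0], [2.1, -16, 0], [4.7, -23.7, 0], [8.3, -31, 0], [12.8, -37.7, 0], [18.2, -43.8, 0], [24.3, -49.2, 0], [31, -53.7, 0]], "rot": [[0, 0, 7.5], [0, 0, 15], [0, 0, 22.5], [0, 0, 30], [0, 0, 37.5], [0, 0, 45], [0, 0, 52.5], [0, 0, 60]]}}

```text
time: 14.55
tool_pos: [0.4875, 0.048, 0.1056]
eef_rot: [-0.0, 0.974, -0.229, -0.0]
wrist_force: [-0.5, -0.2, 0.2]
finger_gap: 0.0253
finger_force: 0.0
```

Request:
{"api": "jog_arm", "payload": {"dp": [[0, 0, 0], [0, 0, 0], [0, 0, 0]], "rot": [[0, 0, 0], [0, 0, 0], [0, 0, 0]], "fingers": -0.1}}

```text
time: 14.85
tool_pos: [0.4873, 0.0475, 0.1056]
eef_rot: [-0.0, 0.974, -0.225, -0.0]
wrist_force: [0.2, 0.2, -0.1]
finger_gap: 0.0384
finger_force: 0.0
```

Request:
{"api": "jog_arm", "payload": {"dp": [[0, 0, -15], [0, 0, -45], [0, 0, -85], [0, 0, -120], [0, 0, -140], [0, 0, -140]], "rot": [[0, 0, 0], [0, 0, 0], [0, 0, 0], [0, 0, 0], [0, 0, 0], [0, 0, 0]]}}

```text
time: 15.45
tool_pos: [0.4882, 0.0475, 0.2483]
eef_rot: [-0.001, 0.974, -0.226, 0.002]
wrist_force: [-0.1, 0.1, -0.2]
finger_gap: 0.0385
finger_force: 0.0
```

```bash
python3 - <<'E'
from h import *
brief(); t=TH-np.radians(180); look('d9',t)
E
```

```text
15.45 [0.4882 0.0475 0.2483] [-0.1  0.1 -0.2] 0.03850108067895684 0.0 [-0.04  0.28  1.86  0.    1.    1.99]
0.085 44 [64.5 53.6 70.8] [  4.5 -12.6  13.5]
0.095 12 [65.5 53.5 72.2] [4.9 0.5 9.6]
0.105 26 [65.6 52.7 73.4] [ 5.3 -4.1 10.1]
0.115 28 [66.6 54.1 72.8] [ 5.2 -3.2  9.6]
0.125 26 [67.  58.  73.2] [ 5.5 -2.3  9.6]
0.135 26 [66.5 57.5 72.9] [ 5.2 -7.9 10.2]
0.145 32 [66.5 55.8 72.5] [ 4.4 -8.9 10.6]
0.155 55 [63.3 53.6 72.3] [  0.5 -10.   11.3]
0.165 0
arm deg 154.70763205827524 118
```

View pics/d9.png

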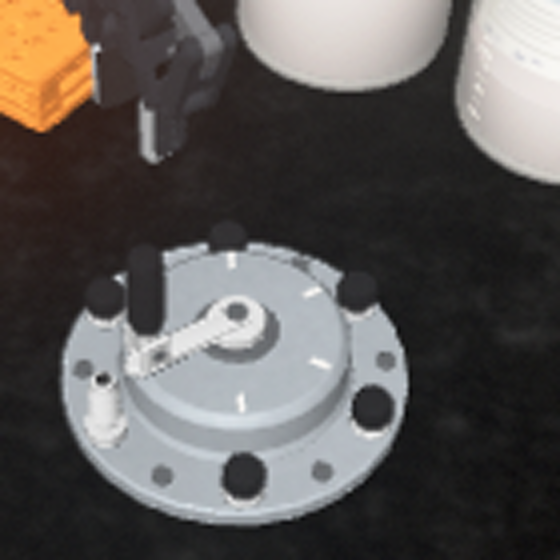

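The arm at 154.7° lines up with the nozzle at about 154.3°: in the crop the hub (237,312), nose (137,365) and nozzle tip (105,380) are in line. The handle is vertical, its outer face at 73 mm at every height, and the gripper is clear.

```bash
python3 -c "
from plant import r
print(r.finish_job())"
```

```text
the job is handed in; nothing more can be done
None
```

The job is handed in: the crank handle stands upright and released, and three clockwise clicks left the arm at the nozzle (port 3), about 0.4° off by camera; the arm touched none of the loose items, and the clock read about 15.5 s.

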